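# Put the small culture dish away and shut the drawer

## Task

Put the small culture dish flat into the open drawer of the bench drawer unit, then push the drawer fully shut. Work gently: do not drop the dish or slam the drawer, and leave the large dish where it is.

Things in the scene. Friction and masses are not known exactly. Their poses are not given: they have to be found in the camera images.
- dish_centre (a point): The small culture dish: a round covered petri dish, clear with a pale pink-brown filling, 61 mm in diameter, 15 mm high, about 16 g, solid, lying flat and loose on the worktop. This point is its centre, half-way up; z is up.
- large_dish_centre (a point): The large culture dish, same kind (clear, pale filling) but 90 mm in diameter and 15 mm high; it stays on the worktop. This point is its centre, half-way up. Either dish may be the left or the right one; their centres are at least 120 mm apart.
- drawer_floor (a point): Centre of the drawer's inner floor, 22 mm above the worktop; moves with the drawer. x points into the case (the shutting way), z up. Inside 145 mm along x, 158 along y, side walls 41 mm high. At the start the case covers the far part: x = -72 to +36 mm is open from above; x = -18, y = 0 is its middle. A bar handle along y, 110 mm long, 11 mm thick, has its centre at x = -128, y = 0, z = 25 mm.
- unit_drawer0 (a joint): The only drawer of the small white case with grey drawer (190 mm deep, 200 wide, 85 high, fixed, turned a little; the front panel ends 72 mm above the worktop). Value in m: 0 is shut against its stop, about 0.12 at the start, 0.126 its open stop. It slides along x of the drawer floor with about 1 N, stays where it is left, no spring or catch.

How it is judged:
By the outcome, as a careful person would: the job done as asked, in the order asked, and still so for the second after the job is handed in, with the robot touching nothing.
It also fails if it takes over 51 s, if anything falls off the work surface, if the arm or the gripper's body presses on something with over 40 N, if the wrist force passes 120 N, or if a joint passes its speed limit or range.

## Robot

A 7-joint arm with a two-finger parallel gripper is mounted at the origin on a cart in front of the work surface, level with it; the furniture and walls round the work are solid. World frame = base frame: x ahead of the robot, y to its left, z up, the work surface at z = 0. Lengths are in m, angles in rad, forces in N, time in s.
With the tool pointing down it reaches from about 0.4 to 0.85 m from the base axis. Payload 10.4 kg.
Tool frame: the origin (TCP) lies midway between the tips of the shut fingers; the grasp point (between the pads) lies 19 mm behind it; x points along the fingers, z is the direction in which the jaws open and shut, and the axes are right-handed (so a half turn about x gives the same grasp; the last joint's range is limited). The gripper opens to 87 mm and grips with 3 to 60 N. Pads are 19 mm wide; open, the fingers measure 117 mm over their backs; the gripper's body (75 mm by 190 mm) begins 51 mm behind the grasp point.
Start: joints at [-1.218, 0.332, -0.065, 1.46, 0.022, 1.35, -0.088], TCP at [0.229, 0.581, 0.223] pointing down, gripper open.
Joint ranges: [-2.6, 2.6], [-0.5, 2.12], [-1.47, 1.34], [0.16, 2.42], [-1.27, 4.41], [0.06, 2.06], [-2.6, 2.6]. Speed limits (rad/s): [2.22, 2.22, 2.79, 2.79, 3.14, 3.14, 3.14].

## Interface

Orientations are given as a unit quaternion [x, y, z, w].
In Python, from bench import read_state, camera, camera_params, close_job gives the robot as it stands.
- The arm moves only by the tool arm_command, never from a script. Its argument "targets" is a list of rows, each a list of 7 numbers: the closure in counts, from 0 (fully open) to 255 (shut), then the shift along the tool's x, y, z in mm, then the turn, a rotation vector about the tool's x, y, z in rad. A call has 1 to 10 rows; each row is the pose to reach, as a shift and turn from the pose commanded when the call began, along the tool's axes at that moment; what a row does not reach only later rows make up. A row lasts 1/10 s, in which the tool goes at most 50 mm and 8.59 degrees, less where a joint would pass 70% of its speed; a pose out of reach is approached as far as the arm can. A call with a gripper value outside its range is refused whole. The fingers move at their own pace and stop on an object; "newtons" is the grip in N (left out, the last holds). Time passes only in rows, so rows that repeat a pose let the fingers close. It gives the time, the measured TCP pose, the force and the opening at its end, in the units of the state.
- read_state(): the state, without advancing time (a new reading comes with each control period).
- camera(name): name is "scene" or "top" or "wrist"; returns the picture (384x512x3 uint8, red, green, blue); there is no depth.
- camera_params(name): a dict with "intrinsics" (3x3 intrinsics, pixels), "xyz" and "orientation" of the camera in the world; the wrist camera has in their place "mount" (4x4, takes a point from camera to tool coordinates, whose origin is the TCP and whose axes are the tool frame's). Camera axes: x right, y down, z forward; pixel columns grow to the right and rows downward; lengths in m; the calibration is good to about 2 mm. A picture is of the moment at which its call begins: read the wrist's pose just before it. camera_params takes no time and is no camera call.
- close_job(): hands the job in, once; it reports no verdict.
The state is a dict: "time": time; "joint_positions": joint angles; "joint_vel": joint speeds; "joint_torque": joint torques, N m; "ee_pos": TCP position; "eef_rot": TCP orientation; "ft_force": force on the tool from outside, world axes, zero at the start; "torque": the same for the moment, N m; "width": finger opening in m.
Only numpy, scipy, OpenCV 4.12 (cv2) and the standard library are available. Lean on these libraries where they do the work, as an engineer would, in place of code of your own. Each camera call takes 0.05 s, during which the arm holds its last target.

## Working session

There is one attempt and no reset: what is moved stays moved. The work goes in short steps, Python scripts to look and compute and a tool call to move; the robot and the scene stay as the last step left them, time stands still between calls to the robot, and variables do not carry over. Pictures are saved under pics/ and viewed, and the job is handed in when it is done.

Besides the shell and the picture viewer there is one more tool, called after "Emit:" as name([rows], argument=value, ...), one row to a line, values as JSON. arm_command: Moves the arm, as the interface text tells. Its arguments: {"type":"object","properties":{"targets":{"type":"array"},"newtons":{"type":"number"}},"required":["targets"]}

```bash
mkdir -p pics; ls; python3 - <<'E'
from bench import *
import cv2, numpy as np
np.set_printoptions(precision=4,suppress=True)
s=read_state(); print(s)
for n in("scene","top","wrist"):
    im=camera(n); cv2.imwrite(f"pics/{n}0.png",im[:,:,::-1]); print(n,camera_params(n))
E
```

```text
pics
{'time': 0.0, 'joint_positions': array([-1.2176,  0.3329, -0.0647,  1.461 ,  0.0216,  1.35  , -0.0885]), 'joint_vel': array([ 0.    , -0.0008,  0.0009, -0.0009, -0.0005,  0.0001,  0.0001]), 'joint_torque': array([  0.0008, -62.3248,   0.0257, -38.9895,  -0.0611,   0.0395,
         0.0002]), 'ee_pos': array([0.2293, 0.581 , 0.2217]), 'eef_rot': array([-0.3981,  0.585 ,  0.3975,  0.5842]), 'ft_force': array([-0.4936,  0.0715, -0.8366]), 'torque': array([-0.0265, -0.0267,  0.0154]), 'width': 0.08672066984495974}
scene {'intrinsics': array([[364.9396,   0.    , 254.9944],
       [  0.    , 364.9396, 189.3846],
       [  0.    ,   0.    ,   1.    ]]), 'xyz': array([ 0.3921, -0.5305,  0.779 ]), 'orientation': array([ 0.938 , -0.2037,  0.0601, -0.2739])}
top {'intrinsics': array([[481.5488,   0.    , 245.9262],
       [  0.    , 481.5488, 191.5246],
       [  0.    ,   0.    ,   1.    ]]), 'xyz': array([ 0.5051, -0.067 ,  0.937 ]), 'orientation': array([ 0.7104, -0.7012,  0.0433, -0.0427])}
wrist {'intrinsics': array([[283.9203,   0.    , 258.0835],
       [  0.    , 283.9203, 194.6647],
       [  0.    ,   0.    ,   1.    ]]), 'mount': array([[-0.0002, -0.2687,  0.9632, -0.163 ],
       [ 0.0002, -0.9632, -0.2687,  0.0741],
       [ 1.    ,  0.0002,  0.0003, -0.0001],
       [ 0.    ,  0.    ,  0.    ,  1.    ]])}
```

View pics/top0.png

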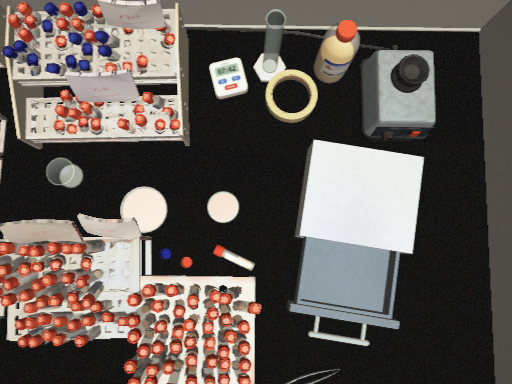

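View pics/scene0.png

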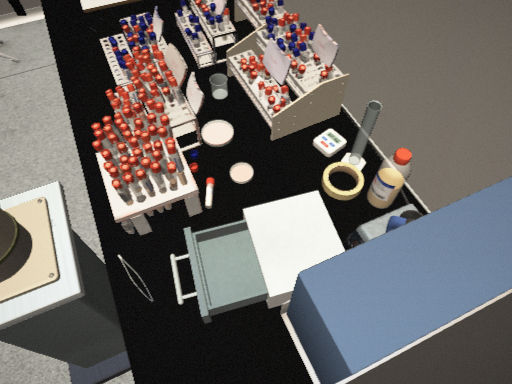

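The top view shows the small dish at about (223,207), the large dish at (144,210), and the drawer open towards the robot with its handle at about (338,338). Next I'll measure these in enlarged crops.

```bash
cat > h.py <<'E'
import numpy as np, cv2
from scipy.spatial.transform import Rotation as R
from bench import *
np.set_printoptions(precision=4,suppress=True)
def px2w(n,uv,z):
    p=camera_params(n);d=R.from_quat(p["orientation"]).as_matrix()@np.linalg.solve(p["intrinsics"],[uv[0],uv[1],1.]);c=np.array(p["xyz"])
    return c+d*(z-c[2])/d[2]
def w2px(n,X):
    p=camera_params(n);q=p["intrinsics"]@(R.from_quat(p["orientation"]).as_matrix().T@(np.array(X)-p["xyz"]));return q[:2]/q[2]
def wpx2w(s,uv,z):
    p=camera_params("wrist");Rt=R.from_quat(s["eef_rot"]).as_matrix();M=p["mount"]
    c=s["ee_pos"]+Rt@M[:3,3];d=Rt@M[:3,:3]@np.linalg.solve(p["intrinsics"],[uv[0],uv[1],1.])
    return c+d*(z-c[2])/d[2]
E
python3 - <<'E'
from h import *
im=cv2.imread("pics/top0.png")
c=im[130:360,270:440];cv2.imwrite("pics/cA.png",cv2.resize(c,None,fx=3,fy=3,interpolation=cv2.INTER_CUBIC)[:600] if 0 else cv2.resize(c,None,fx=2.6,fy=2.6,interpolation=cv2.INTER_CUBIC))
c=im[170:270,100:270];cv2.imwrite("pics/cB.png",cv2.resize(c,None,fx=4,fy=4,interpolation=cv2.INTER_CUBIC))
E
```

```text
(no output)
```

View pics/cA.png

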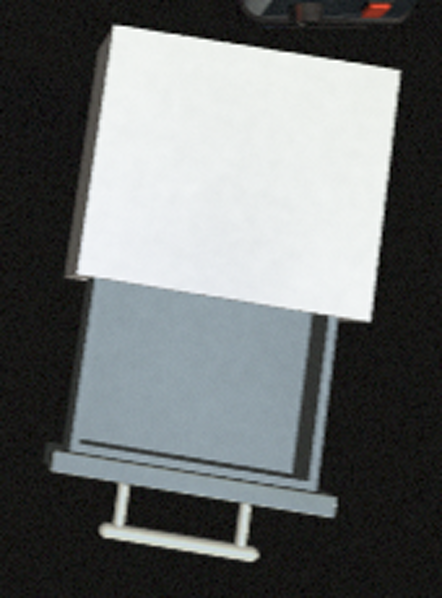

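View pics/cB.png

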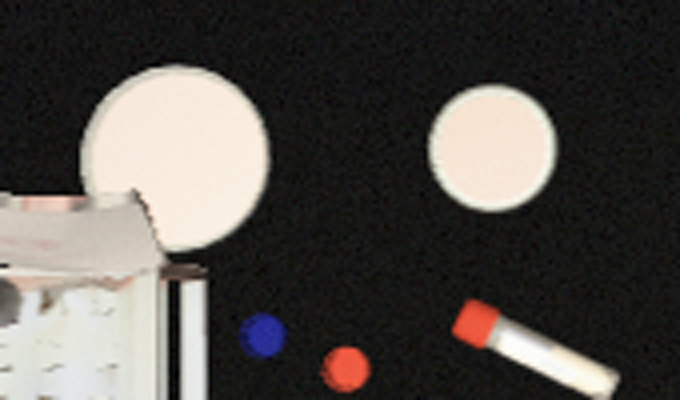

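View pics/wrist0.png

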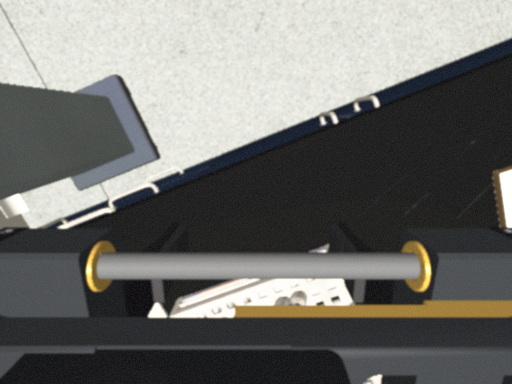

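```bash
python3 - <<'E'
from h import *
d=px2w("top",(223,207),.015);print("dish",d)
d2=px2w("top",(144.0,209.5),.015);print("large",d2,np.linalg.norm(d-d2))
C=[px2w("top",(u/2.6+270-.3,v/2.6+130-.3),.085) for u,v in((112,26),(400,70),(371,322),(78,276))]
for c in C:print(c)
print([np.linalg.norm(C[i]-C[i-1]) for i in range(4)])
ax=((C[0]+C[1])-(C[2]+C[3]));a=np.arctan2(ax[1],ax[0]);b=C[1]-C[0];b2=C[2]-C[3]
print("yaw",a,[np.arctan2(x[1],x[0])+np.pi/2 for x in(b,b2)])
H=[px2w("top",(u/2.6+270-.3,v/2.6+130-.3),.05) for u,v in((106,530),(253,554))];print(H,np.linalg.norm(H[0]-H[1]))
h=H[1]-H[0];print(np.arctan2(h[1],h[0])+np.pi/2)
yaw=np.mean([a,np.arctan2(h[1],h[0])+np.pi/2,np.arctan2(b[1],b[0])+np.pi/2,np.arctan2(b2[1],b2[0])+np.pi/2])
X=np.array([np.cos(yaw),np.sin(yaw),0]);hc=(H[0]+H[1])/2
fl=hc+.128*X;cc=np.mean(C,0);print("yaw",yaw,"handle",hc,"floor",fl,"place",fl-.018*X,"case c",cc)
Y=np.array([-X[1],X[0],0]);print("case-> floor in drawer frame",(fl-cc)@X,(fl-cc)@Y)
f0=fl.copy();f0[2]=.022
for q in((-.072,.079),(-.072,-.079),(.036,.079),(.036,-.079)):print(w2px("top",f0+q[0]*X+q[1]*Y))
s=read_state();print(R.from_quat(s["eef_rot"]).as_matrix())
E
```

```text
dish [ 0.5873 -0.0233  0.015 ]
large [0.5805 0.1282 0.015 ] 0.15168419093060903
[ 0.7052 -0.1865  0.085 ]
[ 0.6767 -0.3858  0.085 ]
[ 0.5034 -0.3607  0.085 ]
[ 0.5318 -0.1628  0.085 ]
[np.float64(0.17501071140926677), np.float64(0.20126610479158025), np.float64(0.1751443949774267), np.float64(0.19990237331558836)]
yaw -0.13992095110162492 [np.float64(-0.1417595882637861), np.float64(-0.14244088239865005)]
[array([ 0.3587, -0.1859,  0.05  ]), array([ 0.344, -0.287,  0.05 ])] 0.10211668683241468
-0.14511917538884433
yaw -0.14231014928822636 handle [ 0.3514 -0.2365  0.05  ] floor [ 0.4781 -0.2546  0.05  ] place [ 0.4603 -0.2521  0.05  ] case c [ 0.6043 -0.274   0.085 ]
case-> floor in drawer frame -0.1276708540574269 0.0012472753678521235
[297.7548 298.1484]
[381.8998 311.5374]
[305.8476 240.6274]
[388.8143 253.6531]
[[-0.0003 -0.9302  0.367 ]
 [-0.001   0.367   0.9302]
 [-1.     -0.     -0.001 ]]
```

```bash
cat >> h.py <<'E'
YAW=-.1423
def goal(yaw):  # tool x down, z=jaw along drawer y, y toward robot
    X=np.array([np.cos(yaw),np.sin(yaw),0]);Y=np.array([-X[1],X[0],0])
    return np.column_stack([[0,0,-1],-X,Y])
def delta(pos,yaw=YAW,s=None):
    s=s or read_state();Rc=R.from_quat(s["eef_rot"]).as_matrix()
    print("shift mm",1000*Rc.T@(np.array(pos)-s["ee_pos"]),"rv",R.from_matrix(Rc.T@goal(yaw)).as_rotvec())
E
python3 - <<'E'
from h import *
print(np.linalg.det(goal(0)))
delta((.229,.581,.30)); delta((.587,-.023,.30));delta((.587,-.023,.20))
# heights of card tip
p=w2px
for z in (.05,.1,.15,.2):
    print(z,px2w("top",(140,235),z),px2w("scene",(200,92),z))
E
```

```text
1.0
shift mm [-78.0379   0.208   -0.3012] rv [-0.2335 -0.001  -0.0001]
shift mm [ -77.5733 -554.485  -430.7607] rv [-0.2335 -0.001  -0.0001]
shift mm [  22.4267 -554.4815 -430.6573] rv [-0.2335 -0.001  -0.0001]
0.05 [0.5306 0.1263 0.05  ] [0.5803 0.2583 0.05  ]
0.1 [0.5292 0.1154 0.1   ] [0.5674 0.2042 0.1   ]
0.15 [0.5277 0.1045 0.15  ] [0.5544 0.1501 0.15  ]
0.2 [0.5263 0.0936 0.2   ] [0.5415 0.096  0.2   ]
```

```bash
python3 - <<'E'
from h import *
im=cv2.imread("pics/scene0.png")
cv2.imwrite("pics/cC.png",cv2.resize(im[30:230,80:270],None,fx=3,fy=3,interpolation=cv2.INTER_CUBIC))
im=cv2.imread("pics/top0.png")
cv2.imwrite("pics/cD.png",cv2.resize(im[190:384,0:270],None,fx=2.9,fy=2.9,interpolation=cv2.INTER_CUBIC))
E
```

```text
(no output)
```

View pics/cC.png

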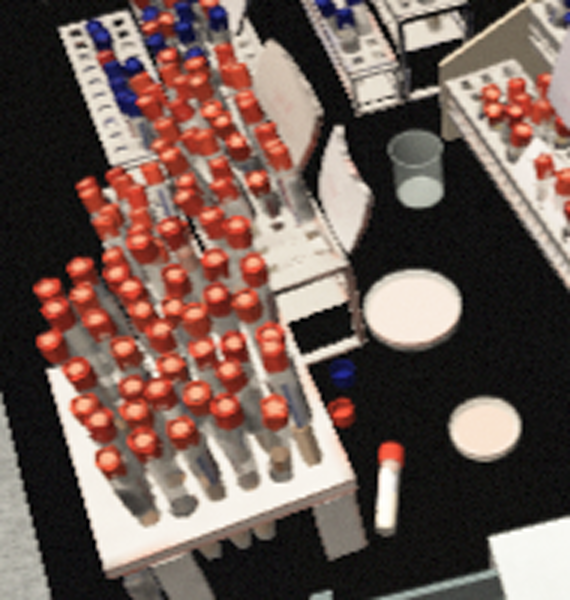

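View pics/cD.png

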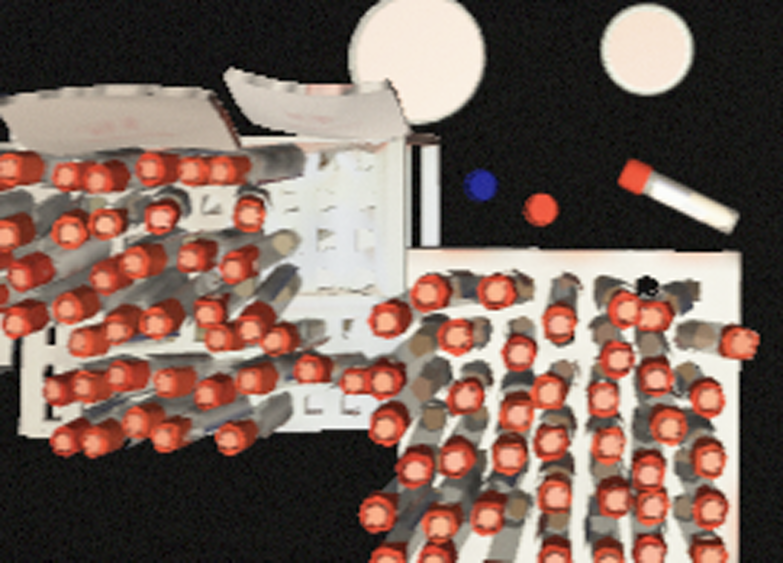

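```bash
python3 - <<'E'
from h import *
def P(n):
    p=camera_params(n);r=R.from_quat(p["orientation"]).as_matrix().T
    return p["intrinsics"]@np.column_stack([r,-r@p["xyz"]])
def tri(a,b):
    X=cv2.triangulatePoints(P("top"),P("scene"),np.array(a,float),np.array(b,float)).ravel();X=X[:3]/X[3]
    print(X,w2px("top",X)-a,w2px("scene",X)-b)
t=lambda u,v:(u/2.9,190+v/2.9)
s=lambda u,v:(80+u/3,30+v/3)
print("card");tri(t(405,135),s(350,250));tri(t(388,82),s(370,195));tri(t(228,72),s(340,125))
print("cap");tri(t(655,315),s(274,410));tri(t(740,342),s(274,410));tri(t(740,342),s(110,460))
print("dish");tri((223,207),s(485,428))
print("plate corner");tri(t(740,250),s(355,485))
tri(t(282,160) ,s(280,150))
E
```

```text
card
[0.5266 0.1103 0.1249] [ 0.1152 -0.451 ] [-0.5498  0.0823]
[0.5527 0.1101 0.175 ] [-0.0929  0.36  ] [ 0.4307 -0.0713]
[0.5575 0.1974 0.1752] [-0.0052  0.0204] [ 0.0233 -0.0037]
cap
[ 0.4253 -0.0365  0.1453] [-0.2912  1.3819] [ 1.8342 -0.2689]
[ 0.4198 -0.0829  0.2055] [-0.0918  0.4185] [ 0.5679 -0.0772]
[ 0.3824 -0.0853  0.2194] [ 1.488  27.9882] [ 35.1245 -13.5036]
dish
[ 0.5875 -0.023   0.0095] [-0.043   0.1526] [ 0.2039 -0.0369]
plate corner
[ 0.4598 -0.0847  0.091 ] [-0.1517  0.6405] [ 0.8834 -0.1367]
[0.506  0.1589 0.1993] [-0.5871  2.7017] [ 3.1079 -0.5282]
```

Emit:
arm_command([
  [0, -45, 0, 0, -0.1, 0, 0],
  [0, -90, 0, 0, -0.2335, 0, 0],
  [0, -90, -35, -27, -0.2335, 0, 0],
  [0, -90, -70, -54, -0.2335, 0, 0],
  [0, -90, -104, -81, -0.2335, 0, 0],
  [0, -90, -139, -108, -0.2335, 0, 0],
  [0, -90, -173, -135, -0.2335, 0, 0],
  [0, -90, -208, -162, -0.2335, 0, 0],
  [0, -90, -243, -188, -0.2335, 0, 0],
  [0, -90, -277, -215, -0.2335, 0, 0],
])

```text
time: 1.15
ee_pos: [0.4088, 0.278, 0.3125]
eef_rot: [-0.463, 0.534, 0.463, 0.534]
ft_force: [0.3, 0.4, -0.5]
width: 0.0871
```

```bash
python3 - <<'E'
from h import *
s=read_state();print(s["time"],s["ee_pos"],s["joint_positions"]);delta((.587,-.023,.30)); delta((.587,-.023,.20))
E
```

```text
1.15 [0.4088 0.278  0.3125] [-0.8308  0.0021  0.142   1.6554 -0.0005  1.484   0.7396]
shift mm [  12.4191 -219.1549 -272.6088] rv [-0.0001  0.0002 -0.0001]
shift mm [ 112.4191 -219.1605 -272.629 ] rv [-0.0001  0.0002 -0.0001]
```

Emit:
arm_command([
  [0, 0, -31, -39, 0, 0, 0],
  [0, 0, -62, -78, 0, 0, 0],
  [0, 0, -94, -117, 0, 0, 0],
  [0, 0, -125, -156, 0, 0, 0],
  [0, 0, -157, -195, 0, 0, 0],
  [0, 0, -188, -234, 0, 0, 0],
  [0, 0, -219, -273, 0, 0, 0],
  [0, 45, -219, -273, 0, 0, 0],
  [0, 90, -219, -273, 0, 0, 0],
  [0, 90, -219, -273, 0, 0, 0],
])

```text
time: 2.15
ee_pos: [0.5829, -0.0215, 0.2167]
eef_rot: [-0.461, 0.537, 0.465, 0.531]
ft_force: [-0.3, 0.8, -0.5]
width: 0.0869
```

```bash
python3 - <<'E'
from h import *
s=read_state();im=camera("wrist");cv2.imwrite("pics/w1.png",im[:,:,::-1])
im=camera("scene");cv2.imwrite("pics/s1.png",im[:,:,::-1])
print(s["time"],s["ee_pos"],s["joint_positions"]);delta((.587,-.023,.15),s=s)
E
```

```text
2.15 [ 0.5829 -0.0215  0.2167] [-0.4323  0.2609  0.4701  1.5986 -0.1196  1.3211  1.4831]
shift mm [66.6255 -4.8932 -0.7139] rv [-0.0003 -0.0024 -0.0099]
```

View pics/w1.png

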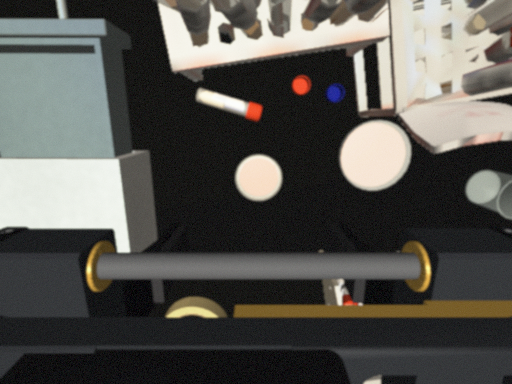

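View pics/s1.png

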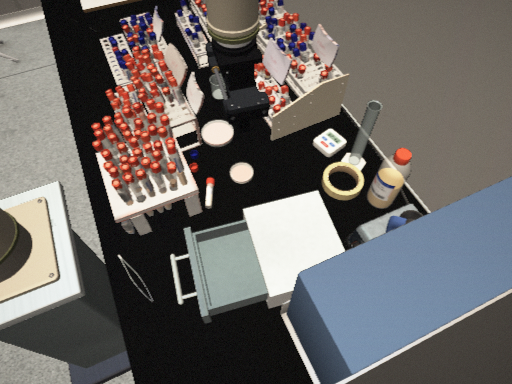

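```bash
python3 - <<'E'
from h import *
s=read_state();print(s["time"],s["ee_pos"],w2px("scene",s["ee_pos"]))
im=camera("wrist")
g=im[140:215,220:300].astype(int).sum(2)>300
m=cv2.moments(g.astype(np.uint8),True);c=(220+m["m10"]/m["m00"],140+m["m01"]/m["m00"]);print(c,np.sqrt(m["m00"]/np.pi))
d=wpx2w(s,c,.012);print("dish wrist",d);delta((d[0],d[1],.15),s=s);delta((.587,-.023,.15),s=s)
print("large",wpx2w(s,(375,155),.012))
E
```

```text
2.25 [ 0.5861 -0.0213  0.2233] [237.9416 113.0575]
(257.4034057545508, 172.52143276570757) 23.282648822051918
dish wrist [ 0.5854 -0.022   0.012 ]
shift mm [73.3361  0.5301 -0.7997] rv [ 0.0004 -0.0001 -0.0008]
shift mm [73.3349 -1.1931 -1.5703] rv [ 0.0004 -0.0001 -0.0008]
large [0.5841 0.1347 0.012 ]
```

Emit:
arm_command([
  [0, 35, -1, -1, 0, 0, 0],
  [0, 75, -1, -1, 0, 0, 0],
  [0, 115, -1, -1, 0, 0, 0],
  [0, 150, -1, -1, 0, 0, 0],
  [0, 175, -1, -1, 0, 0, 0],
  [0, 190, -1, -1, 0, 0, 0],
  [0, 202, -1, -1, 0, 0, 0],
  [0, 211, -1, -1, 0, 0, 0],
  [0, 217, -1, -1, 0, 0, 0],
  [0, 219, -1, -1, 0, 0, 0],
])

```text
time: 3.3
ee_pos: [0.5874, -0.0226, 0.0037]
eef_rot: [-0.463, 0.534, 0.463, 0.534]
ft_force: [-0.8, 0.0, -0.4]
width: 0.0872
```

```bash
python3 - <<'E'
from h import *
s=read_state();im=camera("wrist");cv2.imwrite("pics/w2.png",im[:,:,::-1])
s=read_state();print(s["time"],s["ee_pos"],s["ft_force"]);delta((.5865,-.0228,.004),s=s)
E
```

```text
3.35 [ 0.5872 -0.0226  0.0036] [-0.7542  0.0058  0.3835]
shift mm [-0.4178  0.7167 -0.2725] rv [0.0001 0.0002 0.0002]
```

View pics/w2.png

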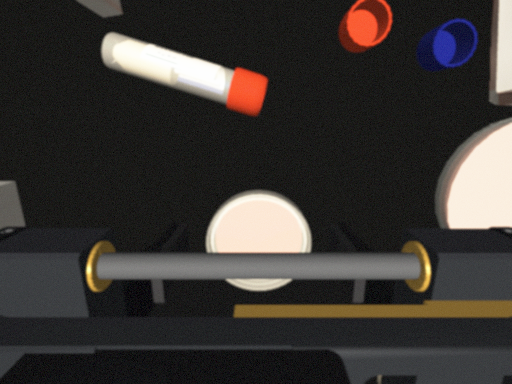

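Emit:
arm_command([
  [40, 0, 0, 0, 0, 0, 0],
  [60, 0, 0, 0, 0, 0, 0],
  [70, 0, 0, 0, 0, 0, 0],
  [80, 0, 0, 0, 0, 0, 0],
  [90, 0, 0, 0, 0, 0, 0],
  [120, 0, 0, 0, 0, 0, 0],
  [160, 0, 0, 0, 0, 0, 0],
  [160, 0, 0, 0, 0, 0, 0],
  [160, 0, 0, 0, 0, 0, 0],
], newtons=10)

```text
time: 4.25
ee_pos: [0.5872, -0.0226, 0.0037]
eef_rot: [-0.463, 0.534, 0.463, 0.534]
ft_force: [-0.8, 1.5, 3.7]
width: 0.0602
```

Emit:
arm_command([
  [160, -3, 0, 0, 0, 0, 0],
  [160, -10, 0, 0, 0, 0, 0],
  [160, -22, 0, 0, 0, 0, 0],
  [160, -38, 0, 0, 0, 0, 0],
  [160, -52, 0, 0, 0, 0, 0],
  [160, -60, 0, 0, 0, 0, 0],
  [160, -60, 0, 0, 0, 0, 0],
])

```text
time: 4.95
ee_pos: [0.588, -0.0226, 0.0653]
eef_rot: [-0.464, 0.533, 0.463, 0.535]
ft_force: [0.5, -0.4, 0.7]
width: 0.0603
```

```bash
python3 - <<'E'
from h import *
im=camera("wrist");cv2.imwrite("pics/w3.png",im[:,:,::-1])
im=camera("scene");cv2.imwrite("pics/s3.png",cv2.resize(im[60:260,140:340,::-1],None,fx=3,fy=3,interpolation=cv2.INTER_CUBIC))
s=read_state();print(s["time"],s["ee_pos"],s["ft_force"],s["width"])
E
```

```text
5.05 [ 0.587  -0.0225  0.0635] [-0.1436  0.8803 -0.5285] 0.060777583462479655
```

View pics/w3.png

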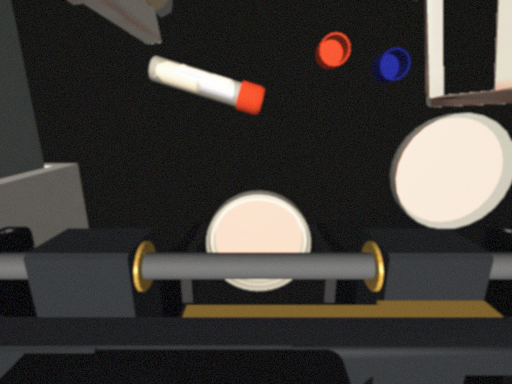

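View pics/s3.png

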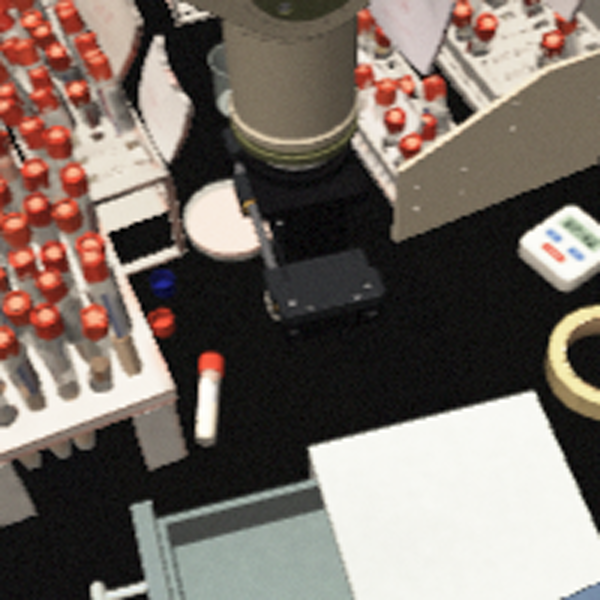

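Emit:
arm_command([
  [160, -20, 0, 0, 0, 0, 0],
  [160, -50, 0, 0, 0, 0, 0],
  [160, -80, 0, -10, 0, 0, 0],
  [160, -100, 0, -30, 0, 0, 0],
  [160, -105, 0, -60, 0, 0, 0],
  [160, -105, 0, -95, 0, 0, 0],
  [160, -105, 5, -130, 0, 0, 0],
  [160, -105, 15, -165, 0, 0, 0],
  [160, -105, 30, -200, 0, 0, 0],
  [160, -105, 50, -225, 0, 0, 0],
])

```text
time: 6.05
ee_pos: [0.5042, -0.2406, 0.1676]
eef_rot: [-0.463, 0.535, 0.463, 0.534]
ft_force: [-0.5, -1.0, 0.8]
width: 0.0608
```

```bash
python3 - <<'E'
from h import *
s=read_state();print(s["time"],s["ee_pos"],s["joint_positions"],s["width"]);delta((.4583,-.2518,.15),s=s)
E
```

```text
6.05 [ 0.5042 -0.2406  0.1676] [-0.1415  0.2437  0.5868  1.7401 -0.1425  1.2019  1.9102] 0.060780304633149936
shift mm [ 17.7081  43.7868 -17.6963] rv [-0.0017 -0.0008 -0.0014]
```

Emit:
arm_command([
  [160, 0, 20, -12, 0, 0, 0],
  [160, 0, 36, -18, 0, 0, 0],
  [160, 10, 44, -19, 0, 0, 0],
  [160, 30, 44, -19, 0, 0, 0],
  [160, 50, 44, -19, 0, 0, 0],
  [160, 60, 44, -19, 0, 0, 0],
  [160, 60, 44, -19, 0, 0, 0],
])

```text
time: 6.75
ee_pos: [0.4587, -0.25, 0.1067]
eef_rot: [-0.462, 0.535, 0.464, 0.533]
ft_force: [-0.1, -0.3, -0.2]
width: 0.0608
```

```bash
python3 - <<'E'
from h import *
s=read_state();im=camera("wrist");cv2.imwrite("pics/w4.png",im[:,:,::-1])
im=camera("scene");cv2.imwrite("pics/s4.png",cv2.resize(im[160:360,140:340,::-1],None,fx=3,fy=3,interpolation=cv2.INTER_CUBIC))
s=read_state();print(s["time"],s["ee_pos"],s["ft_force"],s["width"]);delta((.4583,-.2518,.027),s=s)
E
```

```text
6.85 [ 0.4597 -0.2508  0.1086] [0.9659 0.0537 0.6544] 0.06061512407562444
shift mm [81.6242  1.2013 -1.1744] rv [ 0.0003 -0.0002 -0.0003]
```

View pics/w4.png

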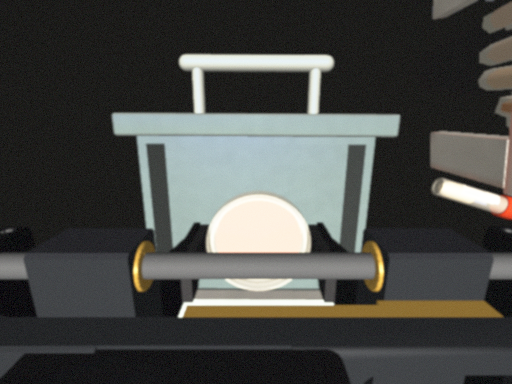

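View pics/s4.png

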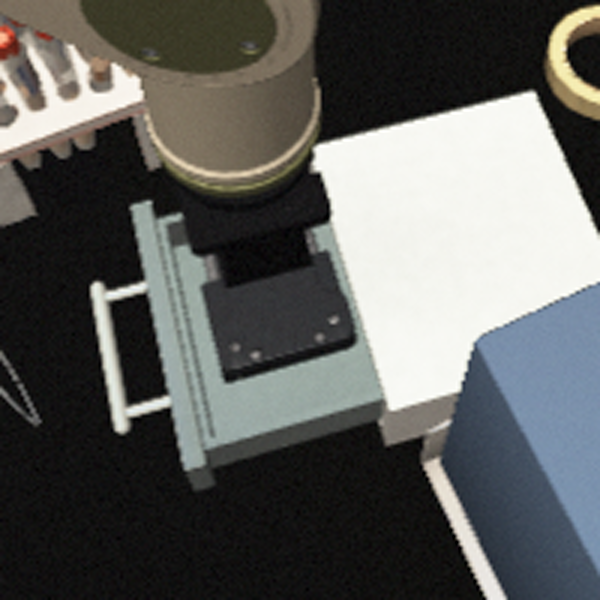

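Emit:
arm_command([
  [160, 12, 1, -1, 0, 0, 0],
  [160, 28, 1, -1, 0, 0, 0],
  [160, 44, 1, -1, 0, 0, 0],
  [160, 57, 1, -1, 0, 0, 0],
  [160, 67, 1, -1, 0, 0, 0],
  [160, 74, 1, -1, 0, 0, 0],
  [160, 78, 1, -1, 0, 0, 0],
  [160, 80, 1, -1, 0, 0, 0],
  [160, 81, 1, -1, 0, 0, 0],
  [160, 81, 1, -1, 0, 0, 0],
])

```text
time: 7.85
ee_pos: [0.4585, -0.2518, 0.0277]
eef_rot: [-0.463, 0.534, 0.463, 0.534]
ft_force: [-0.3, -0.4, -0.4]
width: 0.061
```

Emit:
arm_command([
  [160, 0.5, 0, 0, 0, 0, 0],
  [160, 1, 0, 0, 0, 0, 0],
  [160, 1.5, 0, 0, 0, 0, 0],
  [160, 1.8, 0, 0, 0, 0, 0],
  [160, 1.8, 0, 0, 0, 0, 0],
])

```text
time: 8.35
ee_pos: [0.4583, -0.2517, 0.0257]
eef_rot: [-0.463, 0.534, 0.463, 0.534]
ft_force: [-0.7, -0.0, -0.5]
width: 0.0605
```

Emit:
arm_command([
  [160, 0.5, 0, 0, 0, 0, 0],
  [160, 1, 0, 0, 0, 0, 0],
  [160, 1, 0, 0, 0, 0, 0],
  [160, 1, 0, 0, 0, 0, 0],
])

```text
time: 8.75
ee_pos: [0.4592, -0.2519, 0.0256]
eef_rot: [-0.464, 0.534, 0.463, 0.535]
ft_force: [-0.0, 0.8, 7.9]
width: 0.061
```

Emit:
arm_command([
  [160, -0.6, 0, 0, 0, 0, 0],
  [160, -0.8, 0, 0, 0, 0, 0],
  [80, -0.8, 0, 0, 0, 0, 0],
  [70, -0.8, 0, 0, 0, 0, 0],
  [60, -0.8, 0, 0, 0, 0, 0],
  [50, -0.8, 0, 0, 0, 0, 0],
  [30, -0.8, 0, 0, 0, 0, 0],
  [10, -0.8, 0, 0, 0, 0, 0],
  [10, -0.8, 0, 0, 0, 0, 0],
])

```text
time: 9.65
ee_pos: [0.4582, -0.2517, 0.0255]
eef_rot: [-0.463, 0.534, 0.463, 0.534]
ft_force: [-0.7, -0.3, -0.1]
width: 0.0817
```

Emit:
arm_command([
  [10, -3, 0, 0, 0, 0, 0],
  [10, -10, 0, 0, 0, 0, 0],
  [10, -25, 0, 0, 0, 0, 0],
  [10, -50, 0, 0, 0, 0, 0],
  [10, -85, 0, 0, 0, 0, 0],
  [10, -115, 0, 0, 0, 0, 0],
  [10, -135, 0, 0, 0, 0, 0],
  [10, -145, 0, 0, 0, 0, 0],
  [10, -145, 0, 0, 0, 0, 0],
])

```text
time: 10.55
ee_pos: [0.4589, -0.252, 0.1722]
eef_rot: [-0.464, 0.534, 0.462, 0.535]
ft_force: [-0.2, 0.3, 0.8]
width: 0.0835
```

```bash
python3 - <<'E'
from h import *
im=camera("wrist");cv2.imwrite("pics/w5.png",im[:,:,::-1])
s=read_state();print(s["time"],s["ee_pos"],s["ft_force"],s["width"],s["joint_positions"])
E
```

```text
10.6 [ 0.4584 -0.2517  0.1708] [-0.2665 -0.406  -0.5517] 0.08340911758156327 [-0.1408  0.1494  0.612   1.8283 -0.0928  1.1914  1.9288]
```

View pics/w5.png

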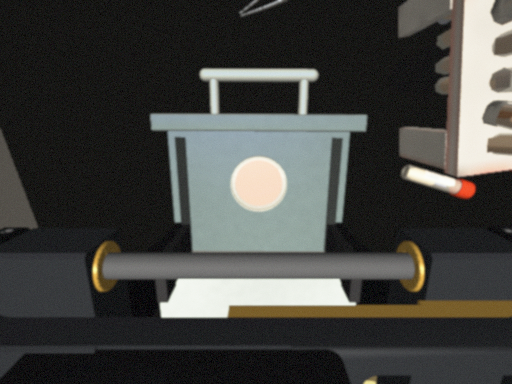

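The dish lies flat near the middle of the open drawer area, at about (259,184). The panel's top edges are at about v=115 (outer) and v=130 (inner), and the handle is at v≈75. Next I'll locate the panel and plan the push.

```bash
python3 - <<'E'
from h import *
s=read_state();print(s["time"])
X=np.array([np.cos(YAW),np.sin(YAW),0]);Y=np.array([-X[1],X[0],0]);fl=np.array([.4781,-.2546,.022])
for n,uv,z in(("outer",(259,115),.072),("inner",(259,129),.072),("handle",(259,75),.0525),("dish",(259,184),.037),("case edge",(259,252),.085)):
    p=wpx2w(s,uv,z);print(n,p,"drawer",(p-fl)@X,(p-fl)@Y)
for n,(u,v) in(("o",(192,475)),("o2",(192,490)),("i",(192,470))):
    p=px2w("top",(u/2.6+270,v/2.6+130),.072);print("top",n,(p-fl)@X)
q=fl-.125*X;q[2]=.061;delta(q)
q=fl-.087*X;print(q)
E
python3 -c "
import cv2
im=cv2.imread('pics/w5.png');cv2.imwrite('pics/w5c.png',cv2.resize(im[60:260,140:380],None,fx=3,fy=3,interpolation=cv2.INTER_CUBIC))"
```

```text
10.6
outer [ 0.3849 -0.2402  0.072 ] drawer -0.0943110221103509 0.001002582936420951
inner [ 0.3969 -0.2419  0.072 ] drawer -0.082191480002582 0.0010162776001383371
handle [ 0.3498 -0.2352  0.0525] drawer -0.12975817675061574 0.0010326937532227265
dish [ 0.4555 -0.2501  0.037 ] drawer -0.022979210193104435 0.001209122376320508
case edge [ 0.5108 -0.2582  0.085 ] drawer 0.03289187338583682 0.0010995412277606236
top o -0.08038158338400979
top o2 -0.090189625530853
top i -0.07710603655785742
shift mm [109.6977 105.1531  -0.1062] rv [0.     0.0003 0.0009]
[ 0.392  -0.2423  0.022 ]
```

View pics/w5c.png

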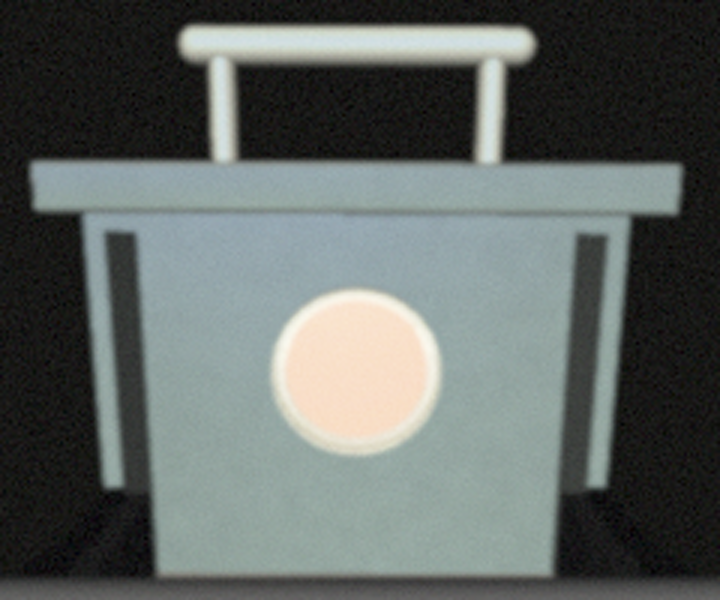

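Emit:
arm_command([
  [60, 0, 20, 0, 0, 0, 0],
  [120, 0, 50, 0, 0, 0, 0],
  [255, 0, 80, 0, 0, 0, 0],
  [255, 0, 95, 0, 0, 0, 0],
  [255, 0, 104, 0, 0, 0, 0],
  [255, 30, 104, 0, 0, 0, 0],
  [255, 60, 104, 0, 0, 0, 0],
  [255, 85, 104, 0, 0, 0, 0],
  [255, 95, 104, 0, 0, 0, 0],
  [255, 95, 104, 0, 0, 0, 0],
])

```text
time: 11.6
ee_pos: [0.3544, -0.2367, 0.0743]
eef_rot: [-0.462, 0.535, 0.464, 0.533]
ft_force: [0.4, 0.3, 0.5]
width: 0.0115
```

```bash
python3 - <<'E'
from h import *
im=camera("wrist");cv2.imwrite("pics/w6.png",im[:,:,::-1])
im=camera("scene");cv2.imwrite("pics/s6.png",cv2.resize(im[160:360,120:320,::-1],None,fx=3,fy=3,interpolation=cv2.INTER_CUBIC))
s=read_state();print(s["time"],s["ee_pos"],s["ft_force"],s["width"],s["joint_positions"]);delta((.3563,-.2373,.06))
E
```

```text
11.7 [ 0.3557 -0.2372  0.0761] [ 0.0294 -1.0449  0.2649] 0.004649671647431787 [-0.1428  0.0276  0.6407  2.1545 -0.0198  0.9647  1.9375]
shift mm [16.114  -0.5539  0.0322] rv [-0.     -0.0004  0.0002]
```

View pics/w6.png

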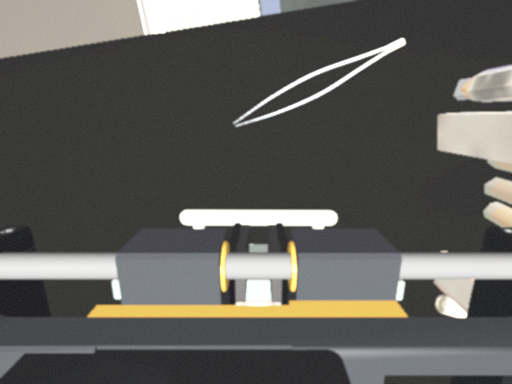

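View pics/s6.png

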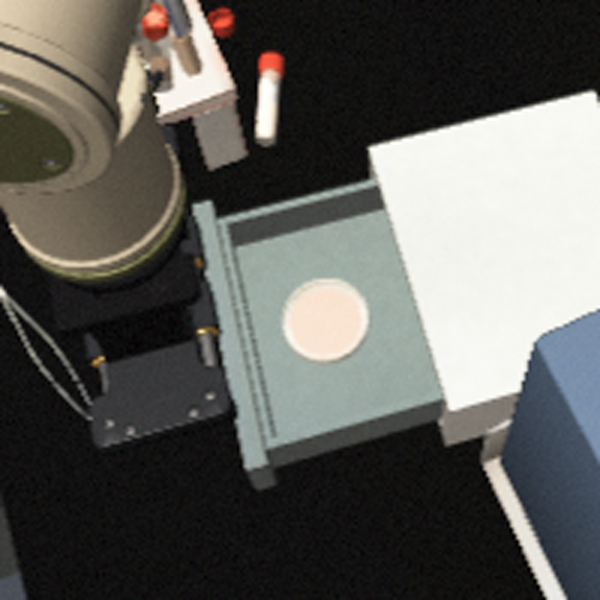

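Emit:
arm_command([
  [255, 8, 0, 0, 0, 0, 0],
  [255, 14, 0, 0, 0, 0, 0],
  [255, 16, -3, 0, 0, 0, 0],
  [255, 16, -7, 0, 0, 0, 0],
  [255, 16, -10, 0, 0, 0, 0],
  [255, 16, -13, 0, 0, 0, 0],
  [255, 16, -16, 0, 0, 0, 0],
  [255, 16, -19, 0, 0, 0, 0],
  [255, 16, -22, 0, 0, 0, 0],
  [255, 16, -25, 0, 0, 0, 0],
])

```text
time: 12.7
ee_pos: [0.3802, -0.2405, 0.0595]
eef_rot: [-0.463, 0.534, 0.463, 0.534]
ft_force: [-1.3, -0.2, -0.0]
width: 0.0005
```

```bash
python3 - <<'E'
from h import *
im=camera("scene");cv2.imwrite("pics/s7.png",cv2.resize(im[160:360,120:320,::-1],None,fx=3,fy=3,interpolation=cv2.INTER_CUBIC))
s=read_state();print(s["time"],s["ee_pos"],s["ft_force"],s["width"])
E
```

```text
12.75 [ 0.3807 -0.2406  0.0596] [1.1616 0.4057 0.2322] 0.0005366919558136751
```

View pics/s7.png

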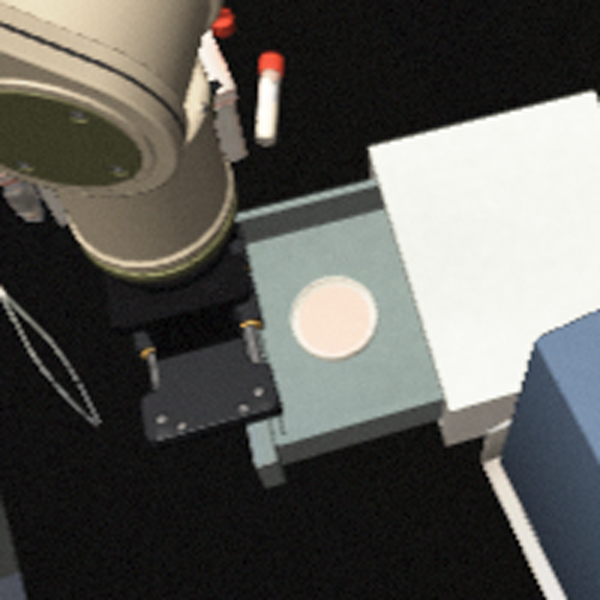

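Emit:
arm_command([
  [255, 0, -4, 0, 0, 0, 0],
  [255, 0, -10, 0, 0, 0, 0],
  [255, 0, -18, 0, 0, 0, 0],
  [255, 0, -27, 0, 0, 0, 0],
  [255, 0, -36, 0, 0, 0, 0],
  [255, 0, -45, 0, 0, 0, 0],
  [255, 0, -54, 0, 0, 0, 0],
  [255, 0, -62, 0, 0, 0, 0],
  [255, 0, -68, 0, 0, 0, 0],
  [255, 0, -72, 0, 0, 0, 0],
])

```text
time: 13.75
ee_pos: [0.452, -0.2507, 0.0595]
eef_rot: [-0.463, 0.534, 0.463, 0.534]
ft_force: [-1.1, -0.4, 0.9]
width: 0.0006
```

Emit:
arm_command([
  [255, 0, -4, 0, 0, 0, 0],
  [255, 0, -8, 0, 0, 0, 0],
  [255, 0, -12, 0, 0, 0, 0],
  [255, 0, -16, 0, 0, 0, 0],
  [255, 0, -20, 0, 0, 0, 0],
  [255, 0, -23, 0, 0, 0, 0],
  [255, 0, -26, 0, 0, 0, 0],
  [255, 0, -28, 0, 0, 0, 0],
  [255, 0, -30, 0, 0, 0, 0],
  [255, 0, -31, 0, 0, 0, 0],
])

```text
time: 14.75
ee_pos: [0.4822, -0.2551, 0.0595]
eef_rot: [-0.463, 0.534, 0.463, 0.534]
ft_force: [-0.8, 0.5, 0.4]
width: 0.0002
```

```bash
python3 - <<'E'
from h import *
im=camera("scene");cv2.imwrite("pics/s8.png",cv2.resize(im[160:360,120:320,::-1],None,fx=3,fy=3,interpolation=cv2.INTER_CUBIC))
s=read_state();print(s["time"],s["ee_pos"],s["ft_force"],s["width"])
E
```

```text
14.8 [ 0.4823 -0.2552  0.0595] [ 0.0871 -1.2913  0.3287] 0.0003589875084921709
```

View pics/s8.png

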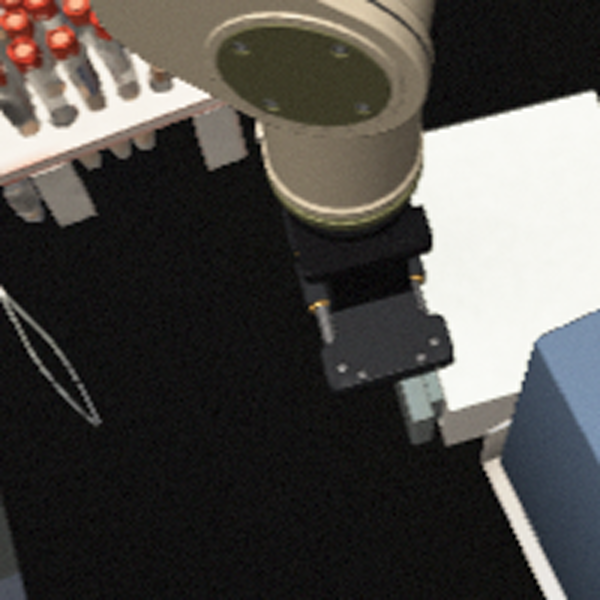

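Nearly shut, with a small gap left. I'll go on slowly until it meets the stop.

Emit:
arm_command([
  [255, 0, -1, 0, 0, 0, 0],
  [255, 0, -2, 0, 0, 0, 0],
  [255, 0, -3, 0, 0, 0, 0],
  [255, 0, -4, 0, 0, 0, 0],
  [255, 0, -5, 0, 0, 0, 0],
  [255, 0, -6, 0, 0, 0, 0],
  [255, 0, -7, 0, 0, 0, 0],
  [255, 0, -8, 0, 0, 0, 0],
])

```text
time: 15.6
ee_pos: [0.49, -0.2563, 0.0595]
eef_rot: [-0.463, 0.534, 0.463, 0.534]
ft_force: [-1.2, -0.3, 0.1]
width: 0.0003
```

Emit:
arm_command([
  [255, 0, -1, 0, 0, 0, 0],
  [255, 0, -2, 0, 0, 0, 0],
  [255, 0, -3, 0, 0, 0, 0],
  [255, 0, -4, 0, 0, 0, 0],
  [255, 0, -4, 0, 0, 0, 0],
])

```text
time: 16.1
ee_pos: [0.4912, -0.2565, 0.0593]
eef_rot: [-0.461, 0.535, 0.465, 0.534]
ft_force: [-15.9, 4.1, 13.0]
width: 0.0008
```

```bash
python3 - <<'E'
from h import *
im=camera("scene");cv2.imwrite("pics/s9.png",cv2.resize(im[220:320,200:320,::-1],None,fx=5,fy=5,interpolation=cv2.INTER_CUBIC))
s=read_state();print(s["time"],s["ee_pos"],s["ft_force"],s["width"])
E
```

```text
16.15 [ 0.4912 -0.2565  0.0593] [-14.3917   4.3113  13.0664] 0.00039869615404597685
```

View pics/s9.png

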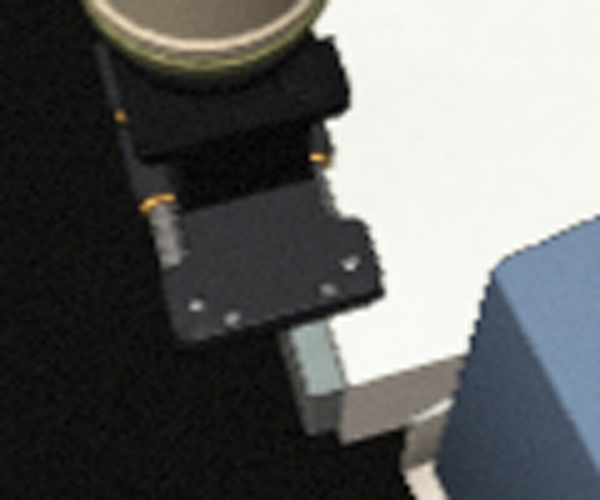

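Emit:
arm_command([
  [255, 0, 1.5, 0, 0, 0, 0],
  [255, 0, 4, 0, 0, 0, 0],
  [255, 0, 10, 0, 0, 0, 0],
  [255, -8, 15, 0, 0, 0, 0],
  [255, -30, 20, 0, 0, 0, 0],
  [255, -65, 25, 0, 0, 0, 0],
  [255, -105, 30, 0, 0, 0, 0],
  [255, -135, 50, 0, 0, 0, 0],
  [255, -150, 75, 0, 0, 0, 0],
  [255, -150, 80, 0, 0, 0, 0],
])

```text
time: 17.15
ee_pos: [0.4137, -0.2464, 0.2122]
eef_rot: [-0.464, 0.533, 0.462, 0.536]
ft_force: [-0.7, -1.0, -0.1]
width: -0.0001
```

```bash
python3 - <<'E'
from h import *
s=read_state();print(s["time"],s["ee_pos"],s["ft_force"])
im=camera("scene");cv2.imwrite("pics/s10.png",cv2.resize(im[100:330,120:350,::-1],None,fx=2.6,fy=2.6,interpolation=cv2.INTER_CUBIC))
im=camera("wrist");cv2.imwrite("pics/w10.png",im[:,:,::-1])
E
```

```text
17.15 [ 0.4137 -0.2464  0.2122] [-0.7387 -1.0482 -0.0724]
```

View pics/s10.png

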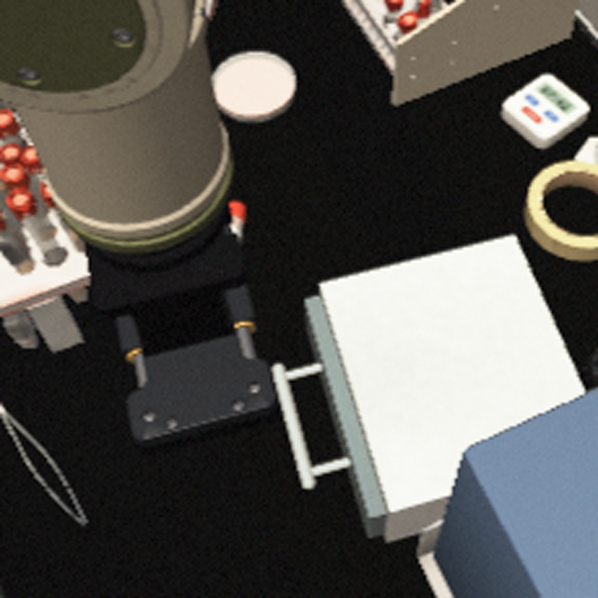

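View pics/w10.png

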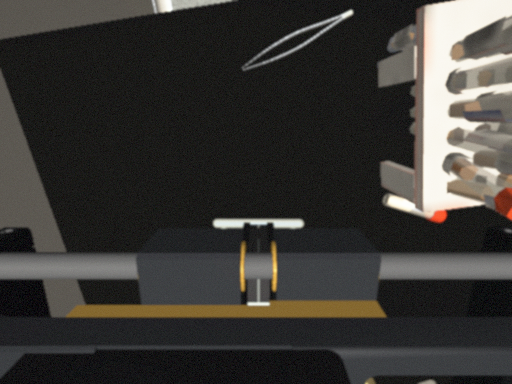

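```bash
python3 - <<'E'
from h import *
X=np.array([np.cos(YAW),np.sin(YAW),0])
p=px2w("scene",(294/2.6+120,426/2.6+100),.049);print(p,(p-np.array([.3514,-.2365,.05]))@X)
im=camera("top");cv2.imwrite("pics/t11.png",im[:,:,::-1]);s=read_state();print(s["time"],s["joint_vel"])
E
```

```text
[ 0.4676 -0.2563  0.049 ] 0.1178260442772193
17.3 [ 0.0008  0.0351 -0.0078 -0.0078 -0.0048 -0.0032  0.0012]
```

View pics/t11.png

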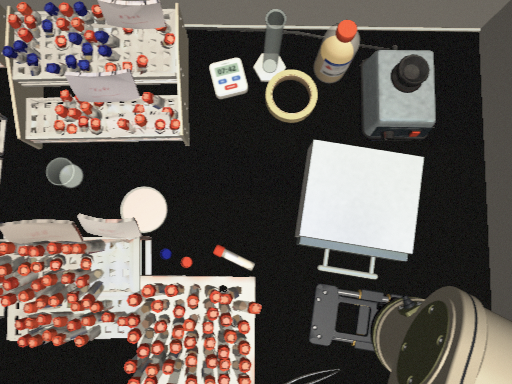

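```bash
python3 -c "
from bench import *
print(close_job())"
```

```text
the job is handed in; nothing more can be done
None
```

I put the small dish flat in the open drawer, then slid the drawer slowly shut. I handed the job in at about 17.3 s, with the gripper clear of everything.

- **Dish:** I gripped it with 10 N and lowered it until it touched the drawer floor (about 8 N). After I opened the gripper, the wrist picture showed it lying flat near the middle of the open area.
- **Drawer:** I pushed the top of the front panel, slowing to 10 mm/s at the end, until the drawer met its stop. The force there rose to about 16 N along the push, with about 13 N vertical as well.
- **Last checks:** The last pictures show the front panel flush against the case and the handle about 118 mm in from where it started. That fits the 0.12 m opening to within the 2 mm calibration. The large dish was still at its starting pixels, and nothing else appears disturbed.

I could not see the dish after the drawer closed, so that it still lies flat is inferred from the gentle push. No check failed or disagreed.

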